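# Fetch the long bolt from under the lift-out tray of a tool box

## Task

I need the long bolt with the nut from the bottom of the grey tool box: set the pack and the pipe coupler out of the lift-out tray onto the rubber mat so that the tray's grip is free, lift the tray out onto the mat as well, and lay the bolt flat in the shallow job tray. Then put the tray back on its ledges in the box and stand the pack and the coupler back in the bays they came from, the way everything stood before; the short bolt stays where it lies.

Things in the scene. Friction and masses are not known exactly. Their poses are not given: they have to be found in the camera images.
- toolbox: shallow open box of grey sheet steel, fixed, outside 146 (x) x 254 (y) x 48 mm high; origin at the centre of its underside. Inner floor at z = 3 mm, walls 3 mm. Along both long walls runs a ledge 16 mm wide, top at z = 30 mm (108 mm clear between the ledges), which carries the lift-out tray. Stands between mat and job tray.
- lift_tray: loose bright metal tray, 127 (x) x 173 (y) x 20 mm, origin at the centre of its underside; floor 2, walls 2.5 mm. A divider makes two equal bays, 83 mm along y, centres at y = +-45 mm. Over it stands a black grip bar, 64 mm along x, 12 mm thick along y, z = 26 to 46 mm: pinch it along y. It rests central on the box's ledges (6 mm play each side, 37 mm open at each end). 0.35 kg
- pack: small full cardboard pack, white with red stripes, 50 (x) x 62 (y) x 45 mm high, 0.3 kg, origin at the centre of its underside; take it across x, near the top (clear of the walls of tray and box). Stands in one bay of the lift-out tray, its y along the tray's y, on the tray's floor (2 mm above the tray's origin).
- coupler1: grey steel pipe coupler standing on end, a tube 37 mm across and 52 mm high, 0.17 kg, origin at the centre of its underside. Stands in the other bay of the lift-out tray, on its floor.
- long_bolt: the wanted bolt, the longer and thicker of two: hexagon bolt with a nut on it, lying, 22 (x) x 95 (y) x 20 mm, 0.1 kg, along its y; origin under its middle, on the floor it lies on. At the start on the floor of the tool box, roughly along the box's y, at one end, mostly under the lift-out tray. Take it across the middle.
- short_bolt: the shorter bolt, 15 (x) x 73 (y) x 13 mm, along its y, origin under its middle, lying at the other end of the tool box's floor, mostly under the tray; it stays there.
- mat: thin black rubber bench mat, fixed, 210 (x) x 230 (y) x 3 mm, origin at the centre of its underside; the side area for the things that are in the way, which have room on it side by side. Left or right of the box. (A tall open carton stands behind the bench from about x = 0.57 m, ahead and to the left: do not swing wide.)
- job_tray: flat grey metal tray, fixed, 248 (x) x 198 (y) mm outside, rim 22 mm high, walls 2 mm, inner floor at z = 1 mm; origin at the centre of its underside. A 36 mm steel clip and a 36 x 50 x 50 mm angle bracket are fixed in it at (75, 50) and (-78, 55) mm; the half at y < 10 mm is empty. On the other side of the box from the mat.
Not all that is in view belongs to the job. Leave any blue look-alike of the pack alone.

How it is judged:
By the outcome, as a careful person would: the job done as asked, in the order asked, and still so for the second after the job is handed in, with the robot touching nothing.
It also fails if it takes over 147 s, if anything falls off the work surface, if the arm or the gripper's body presses on something with over 40 N, if the wrist force passes 120 N, or if a joint passes its speed limit or range.

## Robot

A 6-joint arm with a two-finger parallel gripper is mounted at the origin on the work surface; the furniture and walls round the work are solid. World frame = base frame: x ahead of the robot, y to its left, z up, the work surface at z = 0. Lengths are in m, angles in rad, forces in N, time in s.
With the tool pointing down it reaches from about 0.3 to 0.875 m from the base axis. Payload 6.4 kg.
Tool frame: the origin (TCP) lies midway between the tips of the shut fingers; the grasp point (between the pads) lies 19 mm behind it (ctrl.tcp_to_grasp is the distance from the TCP to the grasp point, in m); z points along the fingers, y is the direction in which the jaws open and shut (so a half turn about z gives the same grasp; the last joint's range is limited). The gripper opens to 85 mm and grips with 20 to 120 N. Pads are 22 mm wide; open, the fingers measure 114 mm over their backs; the gripper's body (76 mm by 85 mm) begins 54 mm behind the grasp point. The pads swing forward as they close: fully open they stand 13 mm farther back than shut.
Start: joints at [1.059, 0.181, 1.607, -0, 1.354, -0.206], TCP at [0.173, 0.548, 0.231] pointing down, gripper open.
Joint ranges: [-2.99, 2.99], [-0.89, 2.07], [0.3, 2.58], [-1.14, 4.28], [0, 2.63], [-3.12, 3.12]. Speed limits (rad/s): [2.57, 2.57, 3.01, 3.14, 3.14, 3.14].

## Interface

Orientations are given as a unit quaternion [w, x, y, z].
In Python, from bench import monitor, imaging, order, spotter, ctrl gives the robot as it stands.
- The arm moves only by the shell command python3 -m pendant 'ROWS'. ROWS is JSON, a list that holds one entry, the list of rows, each a list of 5 numbers: the shift along the world's x, y, z in mm, then the turn about the world's z in degrees, then the finger opening in mm, from 0 to 85.4. A call has 1 to 8 rows; each row shifts and turns the commanded pose from where the row before left it; what a row does not reach is not made up. A row lasts 1/8 s, in which the tool goes at most 62.5 mm and 10.7 degrees, less where a joint would pass 70% of its speed; a pose out of reach is approached as far as the arm can. A call with a gripper value outside its range is refused whole. The fingers move at their own pace and stop on an object; the grip force is fixed at half the most. Time passes only in rows, so rows that do not move let the fingers close. It gives the time, the measured TCP pose, the force and the opening at its end, in the units of the state.
- monitor.get_obs(): the state, without advancing time (a new reading comes with each control period).
- imaging.camera(name): name is "side" or "top"; returns a dict with "img" (420x560x3 uint8, red, green, blue), "vfov" (degrees; the focal length in pixels is half the picture's height over the tangent of half this angle, whatever the lens; pixels are square), "cx", "cy" (the principal point, pixels), "distortion" ([k1, k2, p1, p2, k3] as OpenCV has them; the pictures are not rectified), "origin" and "orientation" of the camera in the world. Camera axes: x right, y down, z forward; pixel columns grow to the right and rows downward; lengths in m; the calibration is good to about 2 mm. A picture is of the moment at which its call begins. There is no depth.
- order.hand_in(): hands the job in, once; it reports no verdict.
Trained networks look in the newest picture that a camera, given by its name, has taken for a name from the list of things; names that differ only in an ending like _2 or _b are one class to them, and where a whole thing is asked for, a point or a joint stands for the part that bears it (a point fixed in the world has none). Each returns a list of dicts, best first, with "confidence" (0 to 1); they miss things now and then, are a little off and sometimes report something else, mostly with a low value. They report only what shows in the picture. A call takes as long as a camera call. They do not tell look-alikes from the thing itself.
- spotter.recognise(camera, thing): "at" ([x, y, z] in m, in the coordinates of the camera as it stood for that picture, good to about 4 mm: the middle of the surface that is visible of it).
- spotter.tip_of(camera, thing): "at" ([x, y, z] in m, in the coordinates of the camera as it stood for that picture, good to about 4 mm: a listed point, or the origin of a listed thing).
The state is a dict: "time_s": time; "q": joint angles; "dq": joint speeds; "joint_efforts": joint torques, N m; "eef_pos": TCP position; "eef_rot": TCP orientation; "wrist_force": force on the tool from outside, world axes, zero at the start; "torque": the same for the moment, N m; "opening": opening from 0.0 (shut) to 1.0 (fully open).
Only numpy, scipy, OpenCV 4.12 (cv2) and the standard library are available. Lean on these libraries where they do the work, as an engineer would, in place of code of your own. Each camera call takes 0.05 s, during which the arm holds its last target. There are 200 camera calls.

## Working session

There is one attempt and no reset: what is moved stays moved. The work goes in short steps, Python scripts to look and compute and a shell command to move; the robot and the scene stay as the last step left them, time stands still between calls to the robot, and variables do not carry over. Pictures are saved under pics/ and viewed, about 12 in all and at most 16, crops included, and the job is handed in when it is done.

```bash
mkdir -p pics; ls; cat > h.py <<'E'
import numpy as np, cv2
from scipy.spatial.transform import Rotation as R
from bench import monitor, imaging, order, spotter, ctrl
def rot(q): return R.from_quat([q[1],q[2],q[3],q[0]])
def cam(n,save=None):
    c=imaging.camera(n)
    if save: cv2.imwrite('pics/'+save+'.png',cv2.cvtColor(c['img'],cv2.COLOR_RGB2BGR))
    return c
def K(c):
    h=c['img'].shape[0]; f=h/2/np.tan(np.radians(c['vfov'])/2)
    return np.array([[f,0,c['cx']],[0,f,c['cy']],[0,0,1]])
def w(c,p): return rot(c['orientation']).apply(p)+np.array(c['origin'])
def px2w(c,uv,z):
    d=cv2.undistortPoints(np.array([[uv]],float),K(c),np.array(c['distortion'],float))[0,0]
    r=rot(c['orientation']).apply([d[0],d[1],1]); o=np.array(c['origin']); return o+r*(z-o[2])/r[2]
def w2px(c,P):
    P=np.atleast_2d(P).astype(float); q=rot(c['orientation']).inv().apply(P-np.array(c['origin']))
    return cv2.projectPoints(q,np.zeros(3),np.zeros(3),K(c),np.array(c['distortion'],float))[0][:,0]
def st():
    o=monitor.get_obs(); e=rot(o['eef_rot']); 
    print('t',round(o['time_s'],2),'tcp',np.round(np.array(o['eef_pos'])*1000,1),'yaxis deg',round(np.degrees(np.arctan2(*e.apply([0,1,0])[[1,0]])),1),'F',np.round(o['wrist_force'],1),'open',round(o['opening'],3),'q',np.round(o['q'],2))
E
python3 - <<'E'
from h import *
st(); print(ctrl.tcp_to_grasp)
for n in ['top','side']:
    c=cam(n,n+'0'); print(n,np.round(c['origin'],3),np.round(rot(c['orientation']).as_matrix()[:,2],2),c['vfov'],np.round(c['distortion'],3))
    for t in ['toolbox','lift_tray','pack','coupler1','long_bolt','short_bolt','mat','job_tray']:
        for f in ['recognise','tip_of']:
            print(t,f,[(np.round(w(c,d['at'])*1000).tolist(),round(d['confidence'],2)) for d in getattr(spotter,f)(n,t)[:3]])
E
```

```text
pics
t 0.0 tcp [172.8 547.8 230.4] yaxis deg 72.5 F [0.6 0.1 0.3] open 1.002 q [ 1.06  0.18  1.61  0.    1.35 -0.21]
0.0187
top [ 0.245 -0.084  1.664] [ 0.11 -0.02 -0.99] 43.26501161564102 [-0.164  0.     0.     0.     0.   ]
toolbox recognise [([433.0, -34.0, 30.0], 0.74), ([442.0, -26.0, 32.0], 0.46)]
toolbox tip_of []
lift_tray recognise [([442.0, -27.0, 31.0], 0.85)]
lift_tray tip_of [([436.0, -36.0, 29.0], 0.97), ([436.0, -110.0, 6.0], 0.72)]
pack recognise [([446.0, -537.0, 46.0], 0.89), ([385.0, -341.0, -0.0], 0.4)]
pack tip_of [([446.0, -541.0, 0.0], 0.58), ([432.0, -79.0, 30.0], 0.57)]
coupler1 recognise [([423.0, 2.0, 76.0], 0.51)]
coupler1 tip_of [([422.0, 0.0, 32.0], 0.52)]
long_bolt recognise []
long_bolt tip_of [([434.0, -109.0, 5.0], 0.58)]
short_bolt recognise []
short_bolt tip_of []
mat recognise [([396.0, 330.0, 1.0], 0.73), ([428.0, -80.0, 76.0], 0.48)]
mat tip_of [([399.0, 332.0, -1.0], 0.89)]
job_tray recognise [([384.0, -345.0, 0.0], 0.72)]
job_tray tip_of [([387.0, -343.0, -0.0], 0.69)]
side [0.378 1.332 0.626] [ 0.02 -0.93 -0.36] 43.16428204111642 [-0.026  0.     0.     0.     0.   ]
toolbox recognise [([429.0, 87.0, 31.0], 0.94)]
toolbox tip_of [([438.0, -39.0, 1.0], 0.87)]
lift_tray recognise []
lift_tray tip_of [([438.0, -41.0, 34.0], 0.75), ([393.0, 328.0, -2.0], 0.21)]
pack recognise [([448.0, -524.0, 33.0], 0.69), ([435.0, -70.0, 78.0], 0.44)]
pack tip_of [([445.0, -550.0, 2.0], 0.59), ([436.0, -83.0, 35.0], 0.58)]
coupler1 recognise [([426.0, 24.0, 64.0], 0.56)]
coupler1 tip_of [([425.0, 3.0, 28.0], 0.74)]
long_bolt recognise [([432.0, -72.0, 78.0], 0.55)]
long_bolt tip_of []
short_bolt recognise [([437.0, -74.0, 82.0], 0.46)]
short_bolt tip_of []
mat recognise [([395.0, 347.0, 1.0], 0.89)]
mat tip_of [([394.0, 328.0, -5.0], 0.95), ([434.0, -87.0, 34.0], 0.35)]
job_tray recognise [([369.0, -386.0, 0.0], 0.89)]
job_tray tip_of [([390.0, -344.0, -1.0], 0.85)]
```

```bash
python3 - <<'E'
import cv2
a=cv2.imread('pics/top0.png'); cv2.imwrite('pics/top0b.png',a)
E
```

```text
(no output)
```

View pics/top0.png

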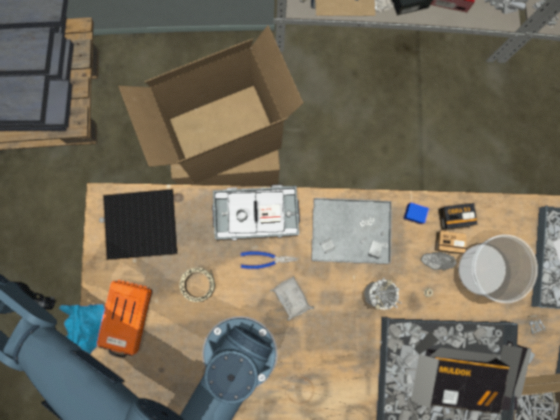

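View pics/side0.png

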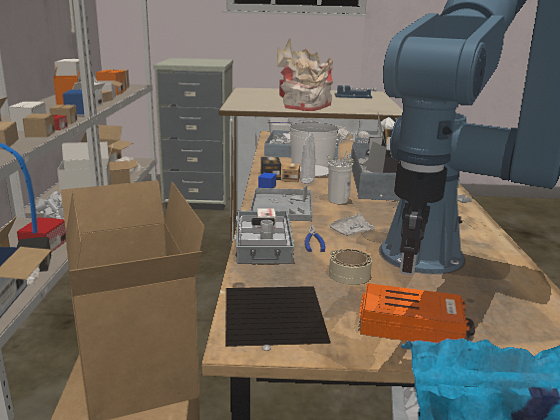

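The top view shows the mat at (140,225), the box at (256,212) with the coupler at (242,214) and the pack at (270,212), and the job tray at (351,230). I'll enlarge the box.

```bash
python3 - <<'E'
import cv2
a=cv2.imread('pics/top0.png')[175:270,95:405]; b=a[5:75,110:210]
cv2.imwrite('pics/crop0.png',cv2.resize(b,None,fx=8,fy=8,interpolation=cv2.INTER_CUBIC))
E
```

```text
(no output)
```

View pics/crop0.png

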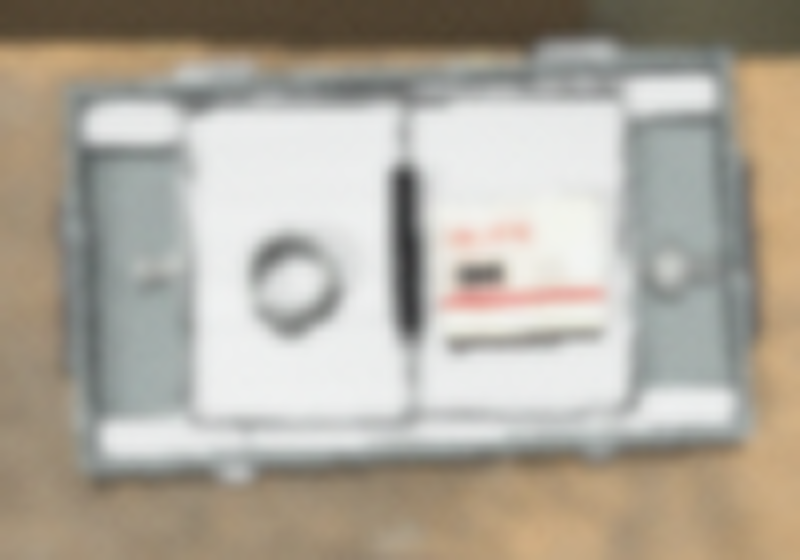

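```bash
cat >> h.py <<'E'
def Q(c,pts,z,off=(0,0),s=1): return np.array([px2w(c,(np.array(p)/s+np.array(off)),z)*1000 for p in pts])
E
python3 - <<'E'
from h import *
c=cam('top')
def q(n,p,z):
    a=Q(c,(np.array(p)+0.5)-0.5,z,(205,180),8); print(n,np.round(a[:,:2],1).tolist(),'mean',np.round(a.mean(0),1)); return a
def ang(a,b): print('  ang',round(np.degrees(np.arctan2(*(b-a)[[1,0]])),2))
b=q('box',[(72,90),(730,55),(750,435),(90,470)],.048); ang(b[1],b[0]);ang(b[2],b[3])
t=q('tray',[(188,105),(622,90),(635,405),(197,412)],.05); ang(t[1],t[0]);ang(t[2],t[3])
g=q('grip',[(403,165),(410,335)],.076); ang(g[1],g[0])
p=q('pack',[(438,200),(600,197),(605,335),(447,345)],.077); ang(p[1],p[0]);ang(p[2],p[3])
q('coup',[(293,283)],.084)
q('longhead',[(665,270)],.013); q('shorthead',[(152,270)],.01)
E
```

```text
box [[496.0, 90.7], [516.1, -163.0], [369.0, -173.5], [349.4, 78.5]] mean [432.6 -41.8  48. ]
  ang 94.52
  ang 94.45
tray [[491.0, 45.5], [501.0, -121.5], [379.3, -129.1], [372.5, 38.1]] mean [436.  -41.7  50. ]
  ang 93.44
  ang 92.33
grip [[466.1, -38.7], [401.5, -43.1]] mean [433.8 -40.9  76. ]
  ang 3.92
pack [[452.9, -52.3], [455.6, -113.5], [403.3, -116.5], [398.0, -57.2]] mean [427.4 -84.9  77. ]
  ang 92.51
  ang 95.05
coup [[419.3, 1.1]] mean [419.3   1.1  84. ]
longhead [[435.8, -140.8]] mean [ 435.8 -140.8   13. ]
shorthead [[431.2, 60.7]] mean [431.2  60.7  10. ]
```

```bash
python3 - <<'E'
from h import *
c=cam('top')
m=Q(c,[(103.5,193),(173.5,190),(177,255),(107,259)],.003); print(np.round(m,0).tolist(),np.round(m.mean(0)))
j=Q(c,[(313,198.5),(391,201),(391,263.5),(312,261)],.022); print(np.round(j,0).tolist(),np.round(j.mean(0)))
E
python3 -m pendant '[[[21,-53,0,-5,85],[21,-53,0,-6,85],[21,-53,0,-6,85],[21,-53,0,-6,85],[21,-53,0,-6,85],[21,-53,0,-6,85],[21,-53,0,-6,85],[21,-53,0,-6,85]]]'
python3 -m pendant '[[[22,-53,-10,-6,85],[22,-53,-10,-6,85],[22,-53,-20,-6,85],[23,-49,-20,-4,85]]]'
```

```text
[[489.0, 453.0, 3.0], [504.0, 225.0, 3.0], [298.0, 205.0, 3.0], [279.0, 429.0, 3.0]] [392. 328.   3.]
[[485.0, -218.0, 22.0], [484.0, -466.0, 22.0], [286.0, -466.0, 22.0], [289.0, -218.0, 22.0]] [ 386. -342.   22.]
time_s: 2.8
eef_pos: [0.3416, 0.1227, 0.2318]
eef_rot: [0.001, 0.535, 0.845, 0.001]
wrist_force: [1.0, 0.4, 0.5]
opening: 0.994
time_s: 3.3
eef_pos: [0.4309, -0.086, 0.1712]
eef_rot: [0.001, 0.687, 0.727, 0.0]
wrist_force: [-0.2, 0.3, 0.6]
opening: 0.997
```

```bash
python3 -m pendant '[[[-1,2,-30,0.5,85],[0,0,-45,0,85],[0,0,-30,0,85],[0,0,-16,0,85],[0,0,0,0,85]]]'; python3 - <<'E'
from h import *
st(); cam('side','side1'); c=cv2.imread('pics/side1.png')[130:290,180:400]; cv2.imwrite('pics/s1.png',cv2.resize(c,None,fx=3.5,fy=3.5,interpolation=cv2.INTER_CUBIC))
E
```

```text
time_s: 3.92
eef_pos: [0.4281, -0.0812, 0.0493]
eef_rot: [-0.001, 0.682, 0.731, -0.0]
wrist_force: [0.2, 0.9, 0.5]
opening: 0.993
t 3.92 tcp [428.1 -81.2  49.3] yaxis deg 4.0 F [0.2 0.9 0.5] open 0.993 q [-0.46  0.14  2.08 -0.    0.92 -0.53]
```

View pics/s1.png

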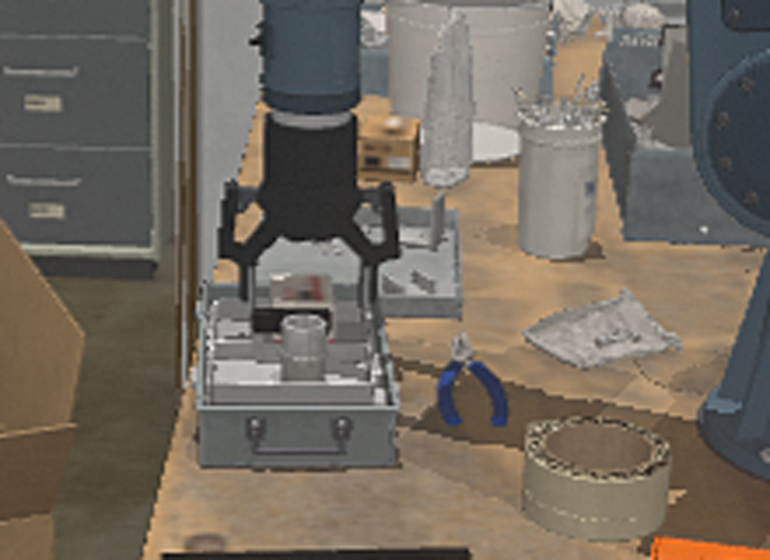

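Jaws straddle the pack (fingers at 245 and 370, pack centre at about 302), with the pack about 3 mm toward +x. I'll close on it.

```bash
python3 -m pendant '[[[3,-1,0,0,85],[0,0,0,0,40],[0,0,0,0,40],[0,0,0,0,40],[0,0,0,0,40],[0,0,0,0,40]]]'; python3 -c "
from h import *
st()"; python3 -m pendant '[[[0,0,15,0,40],[0,0,30,0,40],[0,0,45,0,40],[0,0,40,0,40]]]'
```

```text
time_s: 4.72
eef_pos: [0.4328, -0.0829, 0.0512]
eef_rot: [0.001, 0.682, 0.731, 0.0]
wrist_force: [-1.2, 1.0, 6.4]
opening: 0.573
t 4.72 tcp [432.8 -82.9  51.2] yaxis deg 4.0 F [-1.2  1.   6.4] open 0.573 q [-0.46  0.15  2.07  0.    0.93 -0.53]
time_s: 5.22
eef_pos: [0.4318, -0.0825, 0.1823]
eef_rot: [0.0, 0.682, 0.731, 0.0]
wrist_force: [1.1, 0.0, -2.0]
opening: 0.574
```

```bash
python3 -m pendant '[[[-5,25,0,0,40],[-13,50,0,0,40],[-13,54,0,0,40],[-14,55,0,0,40],[-14,55,0,0,40],[-14,55,0,0,40],[-14,55,0,0,40],[-13,55,0,0,40]]]'; python3 -m pendant '[[[-8,35,-20,0,40],[-5,18,-40,0,40],[0,0,-50,0,40],[0,0,-35,0,40],[0,0,-10,0,40],[0,0,-3,0,40],[0,0,0,0,40]]]'
```

```text
time_s: 6.22
eef_pos: [0.3311, 0.323, 0.1811]
eef_rot: [0.0, 0.682, 0.731, 0.0]
wrist_force: [1.5, 0.8, -1.8]
opening: 0.575
time_s: 7.1
eef_pos: [0.3202, 0.375, 0.0238]
eef_rot: [0.0, 0.682, 0.731, 0.001]
wrist_force: [-0.3, 0.1, -1.9]
opening: 0.567
```

```bash
python3 -m pendant '[[[0,0,-1,0,40],[0,0,0,0,40]]]'; python3 -c "
from h import *
st()"
```

```text
time_s: 7.35
eef_pos: [0.3198, 0.3748, 0.0223]
eef_rot: [0.0, 0.682, 0.731, 0.001]
wrist_force: [0.2, 0.6, 1.0]
opening: 0.574
t 7.35 tcp [319.8 374.8  22.3] yaxis deg 4.0 F [0.2 0.6 1. ] open 0.574 q [0.62 0.31 1.95 0.   0.89 0.55]
```

```bash
python3 -m pendant '[[[0,0,0,0,60],[0,0,0,0,85],[0,0,0,0,85],[0,0,40,0,85],[0,0,60,0,85],[4,-14,30,0,85],[14,-50,0,0,85],[16,-56,0,0,85]]]'; python3 -m pendant '[[[16,-56,0,0,85],[16,-56,0,0,85],[16,-56,0,0,85],[14,-50,0,0,85],[8,-34.8,-30,0,85],[0,0,-40,0,85],[0,0,-28,0,85],[0,0,0,0,85]]]';python3 -c "
from h import *
st()
cam('side','side2'); c=cv2.imread('pics/side2.png')[150:350,180:400]; cv2.imwrite('pics/s2.png',cv2.resize(c,None,fx=3,fy=3,interpolation=cv2.INTER_CUBIC))
"
```

```text
time_s: 8.35
eef_pos: [0.3535, 0.2537, 0.1521]
eef_rot: [0.001, 0.681, 0.732, 0.001]
wrist_force: [1.4, 0.5, 0.1]
opening: 0.997
time_s: 9.35
eef_pos: [0.421, 0.002, 0.0515]
eef_rot: [-0.002, 0.682, 0.731, -0.001]
wrist_force: [0.2, 0.4, -1.3]
opening: 0.997
t 9.35 tcp [421.    2.   51.5] yaxis deg 4.0 F [ 0.2  0.4 -1.3] open 0.997 q [-0.28  0.11  2.11  0.    0.93 -0.35]
```

View pics/s2.png

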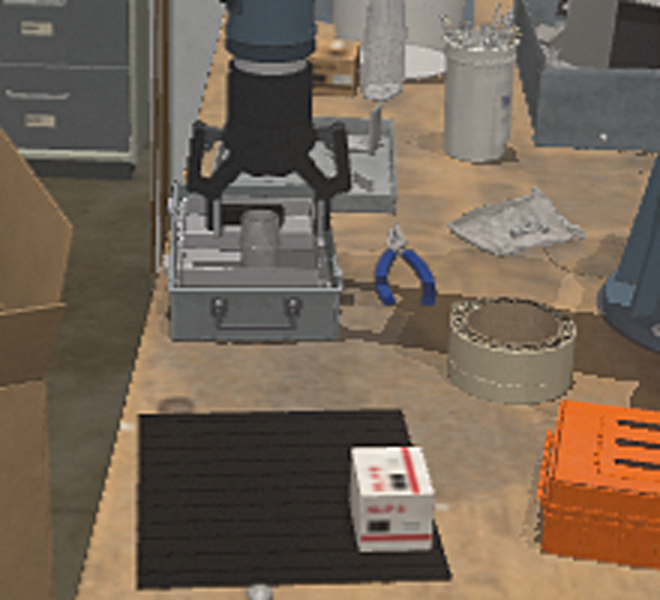

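The pack stands on the mat at (392,500). The jaws straddle the coupler (mid 267, coupler at 260), so I'll shift a little to +x and close.

```bash
python3 -m pendant '[[[3,0,0,0,85],[0,0,0,0,30],[0,0,0,0,30],[0,0,0,0,30],[0,0,0,0,30],[0,0,0,0,30],[0,0,0,0,30]]]'; python3 -m pendant '[[[0,0,15,0,30],[0,0,30,0,30],[0,0,45,0,30],[0,0,30,0,30]]]'
```

```text
time_s: 10.28
eef_pos: [0.4267, 0.0015, 0.0541]
eef_rot: [0.001, 0.682, 0.731, 0.0]
wrist_force: [-0.8, 0.4, 5.8]
opening: 0.417
time_s: 10.78
eef_pos: [0.4265, 0.0015, 0.176]
eef_rot: [0.001, 0.682, 0.731, 0.001]
wrist_force: [0.3, -0.2, -1.6]
opening: 0.42
```

```bash
python3 -m pendant '[[[-5,12,0,0,30],[-18,45,0,0,30],[-20,55,0,0,30],[-20,55,0,0,30],[-20,55,0,0,30],[-12,40,-10,0,30],[-5,11,-30,0,30],[0,0,-50,0,30]]]'; python3 -m pendant '[[[0,0,-35,0,30],[0,0,-15,0,30],[0,0,-7,0,30],[0,0,-1,0,30],[0,0,0,0,30],[0,0,0,0,30]]]'
```

```text
time_s: 11.78
eef_pos: [0.3251, 0.2762, 0.0824]
eef_rot: [0.0, 0.681, 0.732, 0.001]
wrist_force: [0.7, -0.4, -2.3]
opening: 0.421
time_s: 12.52
eef_pos: [0.3268, 0.2748, 0.0261]
eef_rot: [0.0, 0.682, 0.731, 0.001]
wrist_force: [-0.3, -0.1, -2.3]
opening: 0.421
```

```bash
python3 -m pendant '[[[0,0,-1,0,30],[0,0,0,0,30],[0,0,0,0,60],[0,0,0,0,85],[0,0,0,0,85],[0,0,40,0,85],[0,0,60,0,85],[0,0,40,0,85]]]'; python3 - <<'E'
from h import *
st(); c=cam('top','top3'); a=cv2.imread('pics/top3.png')[175:275,95:215+90]; cv2.imwrite('pics/t3.png',cv2.resize(a,None,fx=3.8,fy=3.8,interpolation=cv2.INTER_CUBIC))
for n in ['top','side']:
    c=cam(n)
    for t in ['lift_tray','toolbox']: print(n,t,[(np.round(w(c,d['at'])*1000).tolist(),round(d['confidence'],2)) for d in spotter.tip_of(n,t)[:2]])
E
```

```text
time_s: 13.52
eef_pos: [0.3267, 0.2748, 0.1668]
eef_rot: [0.0, 0.682, 0.731, 0.001]
wrist_force: [1.0, 0.0, -0.3]
opening: 0.998
t 13.53 tcp [326.7 274.8 166.8] yaxis deg 4.0 F [ 1.   0.  -0.3] open 0.998 q [ 0.42 -0.09  2.03  0.    1.2   0.35]
top lift_tray [([440.0, -38.0, 28.0], 0.57)]
top toolbox []
side lift_tray [([438.0, -37.0, 30.0], 0.65)]
side toolbox [([436.0, -40.0, 0.0], 0.75)]
```

View pics/t3.png

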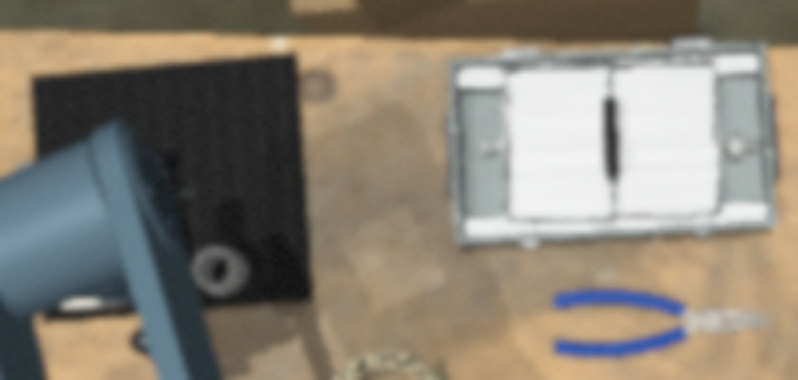

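```bash
python3 -m pendant '[[[12,-33,0,10,85],[14,-40,0,10,85],[14,-40,0,10,85],[14,-40,0,10,85],[14,-40,0,10,85],[14,-40,0,10,85],[14,-40,0,10,85],[15,-40,0,10,85]]]'; python3 -m pendant '[[[0,0,-20,10,85],[0,0,-40,0,85],[0,0,-30,0,85],[0,0,0,0,85]]]'; python3 - <<'E'
from h import *
st(); cam('side','side4'); c=cv2.imread('pics/side4.png')[150:350,180:400]; cv2.imwrite('pics/s4.png',cv2.resize(c[:130,:140],None,fx=4.5,fy=4.5,interpolation=cv2.INTER_CUBIC))
E
```

```text
time_s: 14.88
eef_pos: [0.4354, -0.036, 0.1627]
eef_rot: [-0.001, 0.058, 0.998, 0.0]
wrist_force: [0.7, 0.1, 0.1]
opening: 0.996
time_s: 15.38
eef_pos: [0.4328, -0.0338, 0.0711]
eef_rot: [-0.004, -0.027, 1.0, 0.002]
wrist_force: [0.2, -0.0, -0.5]
opening: 0.992
t 15.38 tcp [432.8 -33.8  71.1] yaxis deg 93.1 F [ 0.2 -0.  -0.5] open 0.992 q [-0.35  0.1   2.07  0.    0.98 -1.98]
```

View pics/s4.png

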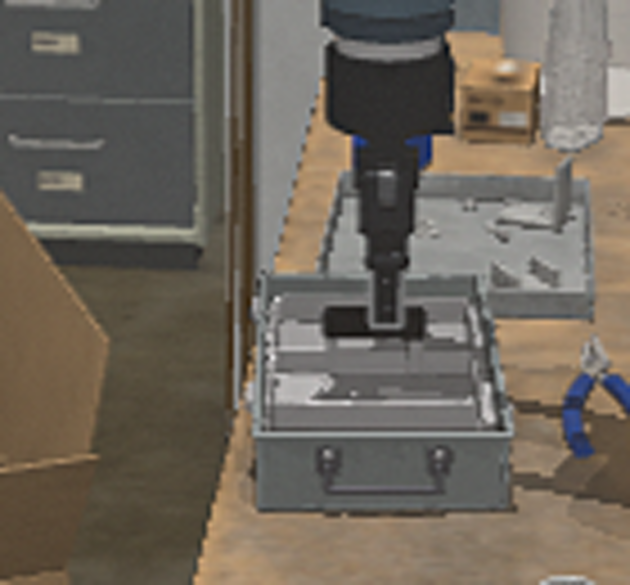

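The finger at 387 is right of the bar centre at 374 (bar spans 323–425), so the bar lies several mm toward +x. I'll settle and re-read the pose.

```bash
python3 -m pendant '[[[0,0,0,0,85],[0,0,0,0,85]]]'; python3 - <<'E'
from h import *
st(); c=cam('side')
o=np.array(monitor.get_obs()['eef_pos'])
# near finger pad approx 45mm to +y, tip ~13 behind tcp
print('finger px->crop', (w2px(c,[o+[-.003,.045,.013],o+[0,0,0]])-[180,150])*4.5)
for X in (.432,.437,.442): print(X,(w2px(c,[[X+.032,-.035,.066],[X-.032,-.039,.066]])-[180,150])*4.5)
E
```

```text
time_s: 15.68
eef_pos: [0.437, -0.0351, 0.0755]
eef_rot: [0.001, -0.027, 1.0, -0.0]
wrist_force: [0.2, -1.0, 1.0]
opening: 1.0
t 15.68 tcp [437.  -35.1  75.5] yaxis deg 93.1 F [ 0.2 -1.   1. ] open 1.0 q [-0.35  0.09  2.06  0.    0.98 -1.98]
finger px->crop [[376.48862057 317.85314827]
 [374.86616399 309.81542086]]
0.432 [[330.91814316 322.53609262]
 [434.46082299 323.42491766]]
0.437 [[322.84942645 322.27566868]
 [426.39918896 323.16526401]]
0.442 [[314.78184314 322.01525021]
 [418.33850435 322.90561133]]
```

```bash
python3 -m pendant '[[[0,-2,-14,0,85],[0,0,-13,0,85],[0,0,0,0,85],[0,0,0,0,0],[0,0,0,0,0],[0,0,0,0,0],[0,0,0,0,0],[0,0,0,0,0]]]'; python3 -m pendant '[[[0,0,0,0,0],[0,0,0,0,0],[0,0,0,0,0]]]'; python3 - <<'E'
from h import *
st()
E
```

```text
time_s: 16.73
eef_pos: [0.4366, -0.0372, 0.0478]
eef_rot: [0.001, -0.027, 1.0, -0.0]
wrist_force: [-0.5, -0.9, 3.3]
opening: 0.13
time_s: 17.1
eef_pos: [0.4366, -0.0372, 0.0478]
eef_rot: [0.0, -0.027, 1.0, -0.0]
wrist_force: [0.5, -1.3, 6.1]
opening: 0.129
t 17.1 tcp [436.6 -37.2  47.8] yaxis deg 93.1 F [ 0.5 -1.3  6.1] open 0.129 q [-0.36  0.15  2.07 -0.    0.92 -1.98]
```

```bash
python3 -m pendant '[[[0,0,8,0,0],[0,0,15,0,0],[0,0,25,0,0],[0,0,30,0,0],[0,0,20,0,0],[0,0,0,0,0]]]'; python3 - <<'E'
from h import *
st(); c=cam('side','side5'); a=cv2.imread('pics/side5.png')[130:350,180:450]; cv2.imwrite('pics/s5.png',cv2.resize(a,None,fx=2.7,fy=2.7,interpolation=cv2.INTER_CUBIC))
E
```

```text
time_s: 17.85
eef_pos: [0.4372, -0.0372, 0.1472]
eef_rot: [0.002, -0.027, 1.0, -0.001]
wrist_force: [0.3, -0.0, -5.1]
opening: 0.129
t 17.85 tcp [437.2 -37.2 147.2] yaxis deg 93.1 F [ 0.3 -0.  -5.1] open 0.129 q [-0.36 -0.03  2.02  0.    1.15 -1.98]
```

View pics/s5.png

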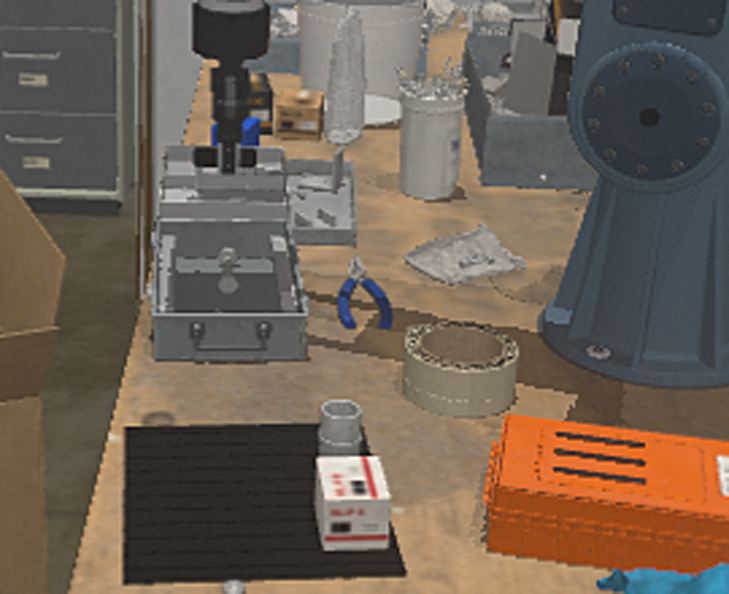

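The tray is held level above the box. The pack at (352,500) and the coupler at (340,425) stand on the near edge of the mat, and the rest of the mat is free.

```bash
python3 -m pendant '[[[0,15,0,0,0],[-1,40,0,0,0],[-2,52,0,0,0],[-2,55,0,0,0],[-2,55,0,0,0],[-2,55,0,0,0],[-2,50,0,0,0],[-1,30,0,0,0]]]'; python3 -m pendant '[[[-1,16,0,0,0],[0,0,-20,0.5,0],[0,0,-40,0,0],[0,0,-35,0,0],[0,0,-20,0,0],[0,0,-6,0,0],[0,0,0,0,0]]]'; python3 -c "
from h import *
st()"
```

```text
time_s: 18.9
eef_pos: [0.4218, 0.3178, 0.1437]
eef_rot: [-0.001, -0.028, 1.0, -0.0]
wrist_force: [1.1, 0.1, -4.1]
opening: 0.129
time_s: 19.77
eef_pos: [0.4229, 0.3308, 0.0241]
eef_rot: [-0.0, -0.031, 1.0, -0.0]
wrist_force: [0.7, 0.8, -3.5]
opening: 0.132
t 19.77 tcp [422.9 330.8  24.1] yaxis deg 93.6 F [ 0.7  0.8 -3.5] open 0.132 q [ 0.44  0.38  1.83 -0.    0.93 -1.19]
```

```bash
python3 -m pendant '[[[0,0,-2,0,0],[0,0,-0.5,0,0],[0,0,0,0,0]]]'; python3 -c "
from h import *
st()"
```

```text
time_s: 20.15
eef_pos: [0.4234, 0.3313, 0.0223]
eef_rot: [0.0, -0.031, 1.0, 0.0]
wrist_force: [-0.4, -0.6, -4.4]
opening: 0.123
t 20.15 tcp [423.4 331.3  22.3] yaxis deg 93.6 F [-0.4 -0.6 -4.4] open 0.123 q [ 0.44  0.39  1.83  0.    0.92 -1.19]
```

```bash
python3 -m pendant '[[[0,0,-1,0,0],[0,0,-0.5,0,0],[0,0,0,0,0]]]'; python3 -c "
from h import *
st()"
```

```text
time_s: 20.52
eef_pos: [0.4232, 0.3312, 0.0208]
eef_rot: [0.0, -0.031, 1.0, 0.0]
wrist_force: [-3.0, -1.4, 4.1]
opening: 0.13
t 20.52 tcp [423.2 331.2  20.8] yaxis deg 93.6 F [-3.  -1.4  4.1] open 0.13 q [ 0.44  0.39  1.83 -0.    0.92 -1.19]
```

```bash
python3 -m pendant '[[[0,0,0,0,40],[0,0,0,0,85],[0,0,0,0,85],[0,0,30,0,85],[0,0,50,0,85],[0,0,60,-10,85],[0,0,0,-10,85]]]'; python3 - <<'E'
from h import *
st(); c=cam('top','top6'); a=cv2.imread('pics/top6.png')[185:245,205:305]; cv2.imwrite('pics/t6.png',cv2.resize(a,None,fx=8,fy=8,interpolation=cv2.INTER_CUBIC))
for n in ['top','side']:
    c=cam(n)
    for t in ['long_bolt','short_bolt','toolbox','lift_tray']:
      for f in ['recognise','tip_of']:print(n,t,f,[(np.round(w(c,d['at'])*1000).tolist(),round(d['confidence'],2)) for d in getattr(spotter,f)(n,t)[:2]])
E
```

```text
time_s: 21.4
eef_pos: [0.4265, 0.3329, 0.1662]
eef_rot: [0.005, 0.145, 0.989, 0.003]
wrist_force: [-0.2, 0.5, -0.4]
opening: 0.998
t 21.4 tcp [426.5 332.9 166.2] yaxis deg 73.3 F [-0.2  0.5 -0.4] open 0.998 q [ 0.44  0.17  1.76  0.    1.2  -0.84]
top long_bolt recognise [([437.0, -112.0, 18.0], 0.52)]
top long_bolt tip_of [([436.0, -110.0, 5.0], 0.64)]
top short_bolt recognise [([439.0, 33.0, 12.0], 0.53)]
top short_bolt tip_of [([440.0, 34.0, 4.0], 0.57)]
top toolbox recognise [([443.0, -35.0, 0.0], 0.9)]
top toolbox tip_of [([438.0, -37.0, -2.0], 0.61)]
top lift_tray recognise [([421.0, 300.0, 5.0], 0.82)]
top lift_tray tip_of [([423.0, 334.0, 4.0], 0.85), ([437.0, -36.0, -2.0], 0.28)]
side long_bolt recognise [([437.0, -65.0, 17.0], 0.64)]
side long_bolt tip_of [([437.0, -114.0, 8.0], 0.52)]
side short_bolt recognise []
side short_bolt tip_of []
side toolbox recognise [([415.0, 32.0, 28.0], 0.84)]
side toolbox tip_of [([439.0, -41.0, -0.0], 0.63)]
side lift_tray recognise [([427.0, 338.0, 12.0], 0.86), ([363.0, 421.0, -0.0], 0.62)]
side lift_tray tip_of [([426.0, 334.0, 2.0], 0.59)]
```

View pics/t6.png

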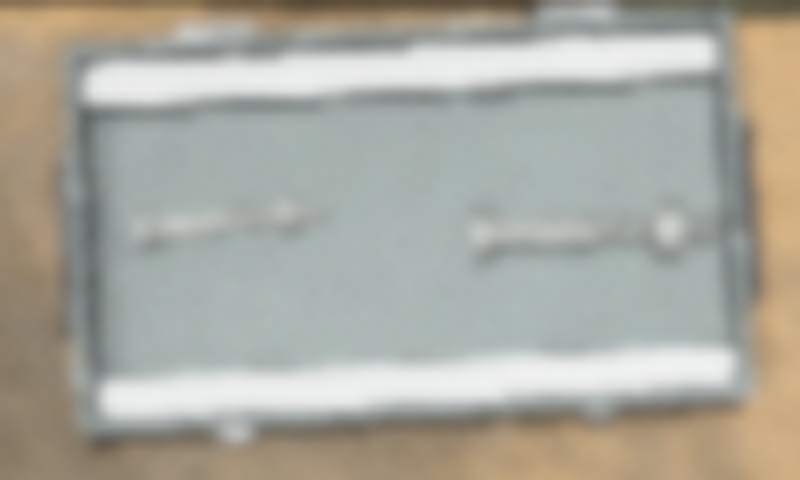

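```bash
python3 - <<'E'
from h import *
c=cam('top')
a=Q(c,[(483,235),(668,229)],.013,(205,185),8); print(a, np.degrees(np.arctan2(*(a[0]-a[1])[[1,0]])))
e=Q(c,[(470,235),(712,228)],.01,(205,185),8); print(e,e.mean(0))
b=Q(c,[(75,52),(728,15),(748,395),(92,430)],.048,(205,185),8); print(b,b.mean(0))
E
```

```text
[[ 432.07907504  -69.4536834    13.        ]
 [ 436.2561816  -141.96904413   13.        ]] 93.29676900302432
[[ 432.29124653  -64.32114134   10.        ]
 [ 437.43126688 -159.37960617   10.        ]] [ 434.8612567  -111.85037376   10.        ]
[[ 495.28138456   89.54968499   48.        ]
 [ 516.0729406  -162.2474743    48.        ]
 [ 369.02364621 -172.7227406    48.        ]
 [ 349.43437893   77.76055747   48.        ]] [432.45308757 -41.91499311  48.        ]
```

The box is empty but for the bolts: the short one at (145–320, 220) and the long one, head at (483,235) and nut at (668,229). Measured position of the long bolt is about (437,-110), yaw 93.3°. I'll approach with the fingers half closed so that they fit between the ledges.

```bash
python3 -m pendant '[[[1,-30,0,-7,60],[1,-50,0,-7,45],[1,-55,0,-7,45],[1,-55,0,-7,45],[1,-55,0,-7,45],[1,-55,0,-7,45],[1,-55,0,-7,45],[1,-50,0,-7,45]]]'; python3 -m pendant '[[[3,-38,-20,-7,45],[0,0,-30,-7,45],[0,0,-30,0,45],[0,0,0,0,45],[0,0,0,0,45]]]'; python3 -c "
from h import *
st()"
```

```text
time_s: 23.4
eef_pos: [0.431, -0.0759, 0.1607]
eef_rot: [0.001, 0.592, 0.806, 0.0]
wrist_force: [0.5, 0.5, 0.5]
opening: 0.525
time_s: 24.02
eef_pos: [0.4347, -0.1121, 0.0813]
eef_rot: [0.001, 0.684, 0.729, 0.0]
wrist_force: [-0.4, -0.4, -0.2]
opening: 0.529
t 24.02 tcp [ 434.7 -112.1   81.3] yaxis deg 3.6 F [-0.4 -0.4 -0.2] open 0.529 q [-0.52  0.1   2.04 -0.    1.   -0.58]
```

```bash
python3 -m pendant '[[[2,1,-30,0,45],[0,0,-25,0,45],[0,0,-10,0,45],[0,0,-5,0,45],[0,0,-3,0,45],[0,0,0,0,45]]]'; python3 - <<'E'
from h import *
st(); c=cam('side','side7'); a=cv2.imread('pics/side7.png')[150:280,200:340]; cv2.imwrite('pics/s7.png',cv2.resize(a,None,fx=4.5,fy=4.5,interpolation=cv2.INTER_CUBIC))
E
```

```text
time_s: 24.78
eef_pos: [0.4365, -0.1111, 0.0078]
eef_rot: [0.0, 0.685, 0.729, 0.0]
wrist_force: [0.1, 0.6, -0.4]
opening: 0.529
t 24.77 tcp [ 436.5 -111.1    7.8] yaxis deg 3.6 F [ 0.1  0.6 -0.4] open 0.529 q [-0.51  0.26  2.05  0.    0.83 -0.58]
```

View pics/s7.png

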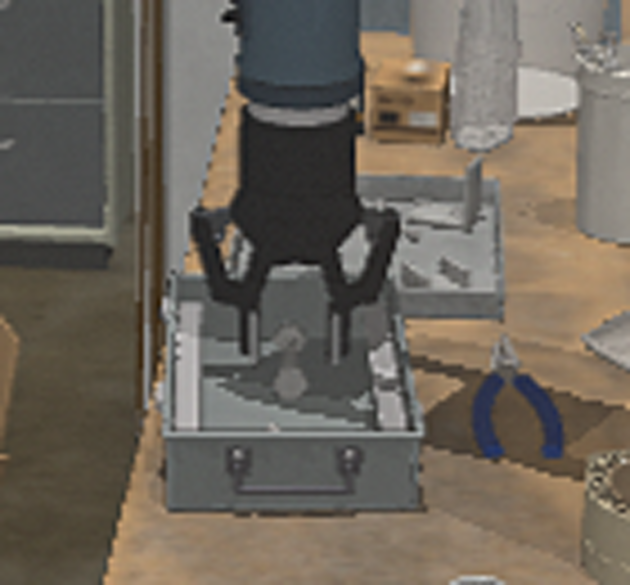

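Fingers at 250 and 340 straddle the bolt at 290, which is centred. I'll lower 2 mm and close.

```bash
python3 -m pendant '[[[0,0,-2,0,45],[0,0,0,0,0],[0,0,0,0,0],[0,0,0,0,0],[0,0,0,0,0],[0,0,0,0,0],[0,0,0,0,0]]]'; python3 -c "
from h import *
st()"; python3 -m pendant '[[[0,0,5,0,0],[0,0,10,0,0],[0,0,25,0,0],[0,0,40,0,0],[0,0,40,0,0],[0,0,0,0,0]]]'
```

```text
time_s: 25.7
eef_pos: [0.4362, -0.1109, 0.0057]
eef_rot: [0.0, 0.685, 0.729, 0.0]
wrist_force: [-1.8, 0.2, 5.2]
opening: 0.228
t 25.7 tcp [ 436.2 -110.9    5.7] yaxis deg 3.6 F [-1.8  0.2  5.2] open 0.228 q [-0.51  0.26  2.05  0.    0.83 -0.58]
time_s: 26.45
eef_pos: [0.4385, -0.1121, 0.129]
eef_rot: [0.004, 0.685, 0.729, 0.001]
wrist_force: [-0.7, 0.3, -1.4]
opening: 0.228
```

```bash
python3 - <<'E'
from h import *
st(); c=cam('top','top8'); a=cv2.imread('pics/top8.png')[185:275,220:400]; cv2.imwrite('pics/t8.png',cv2.resize(a,None,fx=4.4,fy=4.4,interpolation=cv2.INTER_CUBIC))
E
```

```text
t 26.45 tcp [ 438.5 -112.1  129. ] yaxis deg 3.6 F [-0.7  0.3 -1.4] open 0.228 q [-0.51  0.02  2.    0.    1.11 -0.58]
```

View pics/t8.png

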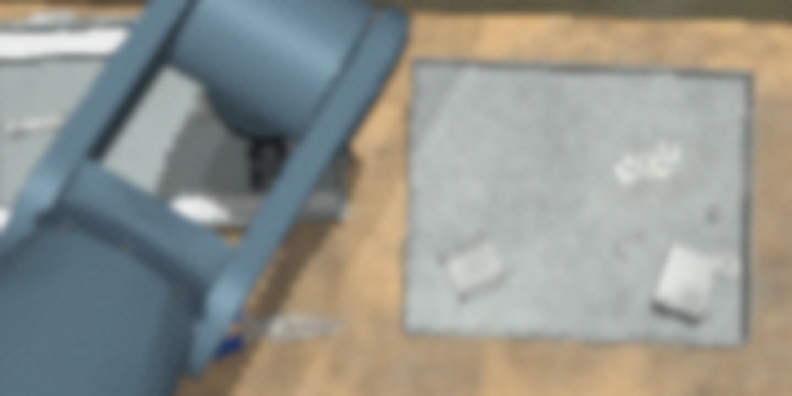

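The job tray is clear at upper left; there are flat white marks at (645,162), the clip at (472,270) and the bracket at (685,280). I'll lay the bolt at about (435,-300).

```bash
python3 -m pendant '[[[0,-15,0,0,0],[-1,-40,0,0,0],[-1,-50,0,0,0],[-1,-50,0,0,0],[0,-33,-20,0,0],[0,0,-35,0,0],[0,0,-35,0,0],[0,0,0,0,0]]]'; python3 -m pendant '[[[0,0,-20,0,0],[0,0,-7,0,0],[0,0,0,0,0],[0,0,0,0,0]]]';  python3 -c "
from h import *
st()"
```

```text
time_s: 27.5
eef_pos: [0.4298, -0.2968, 0.0311]
eef_rot: [-0.005, 0.685, 0.729, 0.0]
wrist_force: [-0.6, 0.0, -0.8]
opening: 0.227
time_s: 28.0
eef_pos: [0.4335, -0.2994, 0.0092]
eef_rot: [0.001, 0.685, 0.729, -0.0]
wrist_force: [-0.2, 1.0, -0.9]
opening: 0.232
t 28.0 tcp [ 433.5 -299.4    9.2] yaxis deg 3.6 F [-0.2  1.  -0.9] open 0.232 q [-0.83  0.39  1.86 -0.    0.89 -0.89]
```

```bash
python3 -m pendant '[[[0,0,-3,0,0],[0,0,-1.5,0,0],[0,0,0,0,0]]]';  python3 -c "
from h import *
st()"
```

```text
time_s: 28.38
eef_pos: [0.4332, -0.299, 0.0042]
eef_rot: [0.0, 0.685, 0.729, -0.0]
wrist_force: [-0.8, 0.0, 3.0]
opening: 0.227
t 28.38 tcp [ 433.2 -299.     4.2] yaxis deg 3.6 F [-0.8  0.   3. ] open 0.227 q [-0.83  0.4   1.86 -0.    0.88 -0.89]
```

```bash
python3 -m pendant '[[[0,0,0,0,45],[0,0,0,0,45],[0,0,0,0,45],[0,0,30,0,45],[0,0,55,0,45],[0,0,60,0,60],[0,20,0,0,85],[0,40,0,5,85]]]'; python3 -m pendant '[[[-1,50,0,8,85],[-1,50,0,8,85],[-1,50,0,8,85],[-1,50,0,8,85],[-1,50,0,8,85],[-1,50,0,8,85],[-1,50,0,8,85],[-1,50,0,8,85]]]'; python3 -m pendant '[[[-1,50,0,8,85],[-1,50,0,8,85],[0,50,0,5,85],[0,20,0,0,85],[0,0,0,0,85],[0,0,0,0,85]]]'; python3 - <<'E'
from h import *
st()
c=cam('top','top9')
for n in ['top','side']:
    c=cam(n)
    for t in ['long_bolt','lift_tray']:print(n,t,[(np.round(w(c,d['at'])*1000).tolist(),round(d['confidence'],2)) for d in spotter.tip_of(n,t)[:2]])
a=cv2.imread('pics/top9.png')[185:275,95:400]; cv2.imwrite('pics/t9.png',cv2.resize(a,None,fx=2.6,fy=2.6,interpolation=cv2.INTER_CUBIC))
E
```

```text
time_s: 29.38
eef_pos: [0.4332, -0.2391, 0.1492]
eef_rot: [0.001, 0.652, 0.758, -0.0]
wrist_force: [0.8, 0.5, -0.1]
opening: 0.999
time_s: 30.38
eef_pos: [0.4239, 0.1629, 0.1479]
eef_rot: [-0.0, 0.149, 0.989, -0.0]
wrist_force: [0.5, -1.2, 0.3]
opening: 0.999
time_s: 31.12
eef_pos: [0.4227, 0.3299, 0.1482]
eef_rot: [-0.001, -0.031, 1.0, -0.0]
wrist_force: [0.1, 0.1, 0.4]
opening: 0.996
t 31.12 tcp [422.7 329.9 148.2] yaxis deg 93.5 F [0.1 0.1 0.4] open 0.996 q [ 0.44  0.19  1.78 -0.    1.18 -1.19]
top long_bolt [([396.0, 331.0, -4.0], 0.73), ([431.0, -295.0, 3.0], 0.59)]
top lift_tray [([424.0, 332.0, 1.0], 0.95), ([436.0, -36.0, -1.0], 0.41)]
side long_bolt []
side lift_tray [([427.0, 333.0, 1.0], 0.57)]
```

View pics/t9.png

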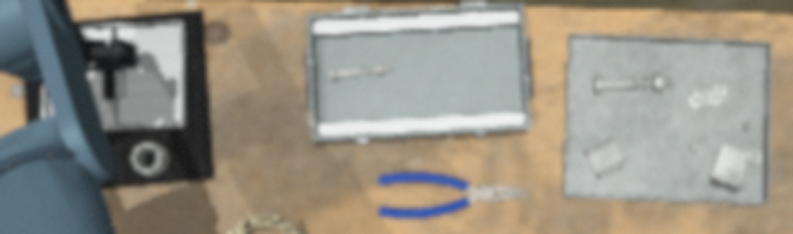

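The bolt lies in the job tray at (630,83) and the short bolt is undisturbed. Now I'll regrip the tray.

```bash
python3 -m pendant '[[[0.5,1.3,-40,0,85],[0,0,-45,0,85],[0,0,-30,0,85],[0,0,-12,0,85],[0,0,0,0,85],[0,0,0,0,0],[0,0,0,0,0],[0,0,0,0,0]]]'; python3 -m pendant '[[[0,0,0,0,0],[0,0,0,0,0],[0,0,0,0,0],[0,0,0,0,0],[0,0,0,0,0]]]'; python3 -c "
from h import *
st()"; python3 -m pendant '[[[0,0,8,0,0],[0,0,15,0,0],[0,0,25,0,0],[0,0,40,0,0],[0,0,40,0,0],[0,0,0,0,0]]]'; python3 -c "
from h import *
st()"
```

```text
time_s: 32.48
eef_pos: [0.4241, 0.3327, 0.0227]
eef_rot: [0.001, -0.031, 1.0, 0.0]
wrist_force: [0.2, 0.7, -0.6]
opening: 0.374
time_s: 33.1
eef_pos: [0.4239, 0.3325, 0.0224]
eef_rot: [0.0, -0.031, 1.0, 0.0]
wrist_force: [-1.0, -2.2, 6.5]
opening: 0.125
t 33.1 tcp [423.9 332.5  22.4] yaxis deg 93.6 F [-1.  -2.2  6.5] open 0.125 q [ 0.44  0.39  1.83 -0.    0.92 -1.19]
time_s: 33.85
eef_pos: [0.426, 0.3337, 0.1539]
eef_rot: [0.004, -0.031, 0.999, 0.002]
wrist_force: [1.2, 0.3, -4.2]
opening: 0.127
t 33.85 tcp [426.  333.7 153.9] yaxis deg 93.6 F [ 1.2  0.3 -4.2] open 0.127 q [ 0.45  0.18  1.77  0.    1.18 -1.19]
```

```bash
python3 -m pendant '[[[0,-15,0,0,0],[1,-40,0,0.4,0],[2,-52,0,0,0],[2,-55,0,0,0],[2,-55,0,0,0],[2,-55,0,0,0],[2,-50,0,0,0],[1,-30,0,0,0]]]'; python3 -m pendant '[[[1.4,-17.7,0,0,0],[0,0,0,0,0],[0,0,-15,0,0],[0,0,-20,0,0],[0,0,0,0,0],[0,0,0,0,0]]]'; python3 -c "
from h import *
st()"
```

```text
time_s: 34.85
eef_pos: [0.4334, -0.0219, 0.1478]
eef_rot: [-0.002, -0.034, 0.999, 0.0]
wrist_force: [0.6, 0.3, -4.3]
opening: 0.13
time_s: 35.6
eef_pos: [0.4367, -0.0367, 0.1146]
eef_rot: [-0.0, -0.035, 0.999, 0.0]
wrist_force: [-0.0, 0.0, -4.1]
opening: 0.126
t 35.6 tcp [436.7 -36.7 114.6] yaxis deg 94.0 F [-0.   0.  -4.1] open 0.126 q [-0.36  0.02  2.04  0.    1.08 -2.  ]
```

```bash
python3 -m pendant '[[[0.6,-0.5,-20,0,0],[0,0,-20,0,0],[0,0,-10,0,0],[0,0,-5,0,0],[0,0,-5,0,0],[0,0,0,0,0]]]'; python3 -c "
from h import *
st(); c=cam('side','side10'); a=cv2.imread('pics/side10.png')[170:280,190:330]; cv2.imwrite('pics/s10.png',cv2.resize(a,None,fx=5,fy=5,interpolation=cv2.INTER_CUBIC))"
```

```text
time_s: 36.35
eef_pos: [0.4377, -0.0378, 0.0549]
eef_rot: [0.0, -0.035, 0.999, -0.0]
wrist_force: [-0.5, -0.2, -4.0]
opening: 0.13
t 36.35 tcp [437.7 -37.8  54.9] yaxis deg 94.0 F [-0.5 -0.2 -4. ] open 0.13 q [-0.36  0.14  2.07 -0.    0.94 -2.  ]
```

View pics/s10.png

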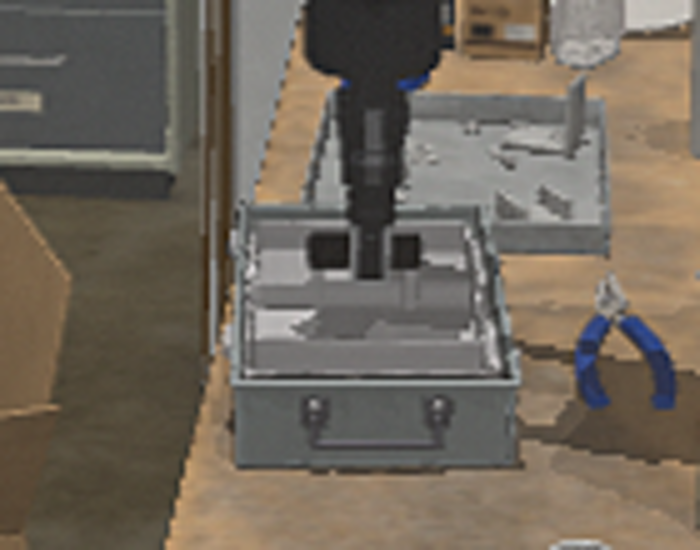

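The tray sits between the box walls with even gaps left (245) and right (490). I'll lower it onto the ledges.

```bash
python3 -m pendant '[[[0,0,-3,0,0],[0,0,-1.5,0,0],[0,0,-0.5,0,0],[0,0,0,0,0]]]'; python3 -c "
from h import *
st()"
```

```text
time_s: 36.9
eef_pos: [0.4375, -0.0378, 0.0498]
eef_rot: [-0.0, -0.035, 0.999, 0.0]
wrist_force: [-0.3, -0.7, -4.1]
opening: 0.124
t 36.9 tcp [437.5 -37.8  49.8] yaxis deg 94.0 F [-0.3 -0.7 -4.1] open 0.124 q [-0.36  0.15  2.07 -0.    0.92 -2.  ]
```

```bash
python3 -m pendant '[[[0,0,-0.8,0,0],[0,0,0,0,0]]]'; python3 -c "
from h import *
st()"
```

```text
time_s: 37.15
eef_pos: [0.4377, -0.0378, 0.0494]
eef_rot: [0.0, -0.035, 0.999, -0.0]
wrist_force: [-2.6, 0.8, 3.1]
opening: 0.13
t 37.15 tcp [437.7 -37.8  49.4] yaxis deg 94.0 F [-2.6  0.8  3.1] open 0.13 q [-0.36  0.15  2.07 -0.    0.92 -2.  ]
```

```bash
python3 -m pendant '[[[0,0,0,0,40],[0,0,0,0,85],[0,0,0,0,85],[0,0,30,0,85],[0,0,50,0,85],[0,0,40,0,85],[-5,20,0,-8,85],[-10,38,0,-9,85]]]'; python3 -m pendant '[[[-13,45,0,-9,85],[-13,45,0,-9,85],[-13,45,0,-9,85],[-13,45,0,-9,85],[-13,45,0,-9,85],[-13,45,0,-9,85],[-13,45,0,-9,85],[-12,39.6,0,-10,85]]]'; python3 -m pendant '[[[0,0,-30,0,85],[0,0,0,0,85],[0,0,0,0,85]]]'; python3 -c "
from h import *
st()"
```

```text
time_s: 38.15
eef_pos: [0.4233, 0.0199, 0.17]
eef_rot: [0.001, 0.117, 0.993, -0.0]
wrist_force: [1.1, 1.2, 0.3]
opening: 0.994
time_s: 39.15
eef_pos: [0.3189, 0.3765, 0.1691]
eef_rot: [0.0, 0.684, 0.73, 0.0]
wrist_force: [1.0, -0.0, 0.0]
opening: 0.993
time_s: 39.52
eef_pos: [0.3199, 0.3747, 0.1395]
eef_rot: [0.0, 0.682, 0.731, 0.0]
wrist_force: [0.2, 0.1, 0.1]
opening: 0.993
t 39.52 tcp [319.9 374.7 139.5] yaxis deg 4.0 F [0.2 0.1 0.1] open 0.993 q [ 0.62  0.1   1.89 -0.    1.14  0.55]
```

```bash
python3 -m pendant '[[[0,0,-40,0,85],[0,0,-45,0,85],[0,0,-25,0,85],[0,0,-7,0,85],[0,0,0,0,40],[0,0,0,0,40],[0,0,0,0,40],[0,0,0,0,40]]]'; python3 -m pendant '[[[0,0,0,0,40],[0,0,0,0,40]]]'; python3 -c "
from h import *
st()"; python3 -m pendant '[[[0,0,15,0,40],[0,0,30,0,40],[0,0,50,0,40],[0,0,45,0,40],[0,0,20,0,40],[0,0,0,0,40]]]'
```

```text
time_s: 40.52
eef_pos: [0.321, 0.3758, 0.0239]
eef_rot: [0.0, 0.682, 0.731, 0.002]
wrist_force: [-0.3, -0.4, 6.9]
opening: 0.572
time_s: 40.78
eef_pos: [0.321, 0.3758, 0.0239]
eef_rot: [0.0, 0.682, 0.731, 0.002]
wrist_force: [0.2, -0.9, 6.0]
opening: 0.573
t 40.77 tcp [321.  375.8  23.9] yaxis deg 4.0 F [ 0.2 -0.9  6. ] open 0.573 q [ 0.62  0.3   1.94 -0.    0.89  0.55]
time_s: 41.52
eef_pos: [0.3204, 0.3756, 0.1845]
eef_rot: [0.0, 0.682, 0.731, 0.002]
wrist_force: [0.8, -0.9, -2.7]
opening: 0.572
```

```bash
python3 -m pendant '[[[5,-25,0,0,40],[13,-50,0,0,40],[13,-54,0,0,40],[14,-55,0,0,40],[14,-55,0,0,40],[14,-55,0,0,40],[14,-55,0,0,40],[13,-55,0,0,40]]]'; python3 -m pendant '[[[8,-35,0,0,40],[4,-18,0,0,40],[0,0,-30,0,40],[0,0,-40,0,40],[0,0,0,0,40],[0,0,0,0,40]]]'; python3 -c "
from h import *
st()"
```

```text
time_s: 42.52
eef_pos: [0.4187, -0.0307, 0.1809]
eef_rot: [-0.001, 0.682, 0.731, -0.0]
wrist_force: [1.5, 0.9, -1.6]
opening: 0.57
time_s: 43.28
eef_pos: [0.4319, -0.0819, 0.1127]
eef_rot: [0.0, 0.682, 0.732, 0.0]
wrist_force: [0.2, -0.1, -2.0]
opening: 0.572
t 43.27 tcp [431.9 -81.9 112.7] yaxis deg 4.0 F [ 0.2 -0.1 -2. ] open 0.572 q [-0.46  0.03  2.04  0.    1.08 -0.53]
```

```bash
python3 -m pendant '[[[0.5,-0.5,-25,0,40],[0,0,-20,0,40],[0,0,-10,0,40],[0,0,-3,0,40],[0,0,-1,0,40],[0,0,0,0,40]]]'; python3 -c "
from h import *
st()"; python3 -m pendant '[[[0,0,-0.7,0,40],[0,0,0,0,40]]]'; python3 -c "
from h import *
st()"
```

```text
time_s: 44.02
eef_pos: [0.4326, -0.0829, 0.0536]
eef_rot: [0.001, 0.682, 0.731, 0.0]
wrist_force: [0.5, 0.4, -2.4]
opening: 0.572
t 44.02 tcp [432.6 -82.9  53.6] yaxis deg 4.0 F [ 0.5  0.4 -2.4] open 0.572 q [-0.46  0.14  2.07  0.    0.93 -0.53]
time_s: 44.28
eef_pos: [0.4325, -0.083, 0.0529]
eef_rot: [0.0, 0.682, 0.731, 0.0]
wrist_force: [-1.7, 0.1, 3.0]
opening: 0.571
t 44.27 tcp [432.5 -83.   52.9] yaxis deg 4.0 F [-1.7  0.1  3. ] open 0.571 q [-0.46  0.14  2.07 -0.    0.93 -0.53]
```

```bash
python3 -m pendant '[[[0,0,0,0,60],[0,0,0,0,85],[0,0,0,0,85],[0,0,40,0,85],[0,0,60,0,85],[-4,14,20,0,85],[-14,48,0,0,85],[-16,53,0,0,85]]]'; python3 -m pendant '[[[-16,53,0,0,85],[-16,53,0,0,85],[-16,53,0,0,85],[-15,52,0,0,85],[-8.7,31.8,-20,0,85],[0,0,-40,0,85],[0,0,-50,0,85],[0,0,-30,0,85]]]';  python3 -m pendant '[[[0,0,-7,0,85],[0,0,0,0,85],[0,0,0,0,30],[0,0,0,0,30],[0,0,0,0,30],[0,0,0,0,30],[0,0,0,0,30],[0,0,0,0,30]]]'; python3 -c "
from h import *
st()"; python3 -m pendant '[[[0,0,15,0,30],[0,0,30,0,30],[0,0,50,0,30],[0,0,45,0,30],[0,0,0,0,30]]]'
```

```text
time_s: 45.28
eef_pos: [0.398, 0.033, 0.1728]
eef_rot: [0.001, 0.683, 0.731, 0.0]
wrist_force: [0.8, 0.3, -0.9]
opening: 0.998
time_s: 46.28
eef_pos: [0.3249, 0.2747, 0.0302]
eef_rot: [-0.0, 0.682, 0.731, -0.001]
wrist_force: [-0.1, -0.9, 0.6]
opening: 0.994
time_s: 47.28
eef_pos: [0.3271, 0.2755, 0.0263]
eef_rot: [0.0, 0.682, 0.731, 0.001]
wrist_force: [-1.8, -0.5, 7.9]
opening: 0.421
t 47.27 tcp [327.1 275.5  26.3] yaxis deg 4.0 F [-1.8 -0.5  7.9] open 0.421 q [ 0.42  0.17  2.11 -0.    0.86  0.35]
time_s: 47.9
eef_pos: [0.3289, 0.2764, 0.1698]
eef_rot: [0.002, 0.682, 0.731, 0.004]
wrist_force: [0.7, -0.0, -1.3]
opening: 0.418
```

```bash
python3 -m pendant '[[[5,-13,0,0,30],[17,-45,0,0,30],[19,-53,0,0,30],[19,-53,0,0,30],[19,-53,0,0,30],[13,-40,0,0,30],[6.6,-16.3,0,0,30],[0,0,-20,0,30]]]'; python3 -m pendant '[[[0,0,-30,0,30],[0,0,-20,0,30],[0,0,0,0,30],[0,0,0,0,30]]]'; python3 -c "
from h import *
st()"
```

```text
time_s: 48.9
eef_pos: [0.4255, 0.0004, 0.1451]
eef_rot: [0.0, 0.683, 0.73, 0.0]
wrist_force: [-0.8, 0.5, -2.1]
opening: 0.418
time_s: 49.4
eef_pos: [0.4249, 0.0021, 0.0955]
eef_rot: [-0.0, 0.682, 0.731, -0.0]
wrist_force: [0.5, -0.2, -2.3]
opening: 0.421
t 49.4 tcp [424.9   2.1  95.5] yaxis deg 4.0 F [ 0.5 -0.2 -2.3] open 0.421 q [-0.28  0.02  2.09  0.    1.03 -0.35]
```

```bash
python3 -m pendant '[[[0.8,0,-20,0,30],[0,0,-13,0,30],[0,0,-5,0,30],[0,0,-1.5,0,30],[0,0,0,0,30]]]'; python3 -c "
from h import *
st()"; python3 -m pendant '[[[0,0,-0.7,0,30],[0,0,0,0,30]]]'; python3 -c "
from h import *
st()"
```

```text
time_s: 50.02
eef_pos: [0.4261, 0.0018, 0.0561]
eef_rot: [0.0, 0.682, 0.731, 0.0]
wrist_force: [0.4, 0.1, -2.1]
opening: 0.42
t 50.02 tcp [426.1   1.8  56.1] yaxis deg 4.0 F [ 0.4  0.1 -2.1] open 0.42 q [-0.28  0.1   2.1   0.    0.93 -0.35]
time_s: 50.28
eef_pos: [0.4261, 0.0017, 0.0554]
eef_rot: [0.0, 0.682, 0.731, 0.0]
wrist_force: [0.5, 0.0, -0.3]
opening: 0.415
t 50.27 tcp [426.1   1.7  55.4] yaxis deg 4.0 F [ 0.5  0.  -0.3] open 0.415 q [-0.28  0.11  2.1   0.    0.93 -0.35]
```

```bash
python3 -m pendant '[[[0,0,-0.4,0,30],[0,0,0,0,30],[0,0,0,0,60],[0,0,0,0,85],[0,0,0,0,85],[0,0,40,0,85],[0,0,60,0,85],[-10,40,30,0,85]]]'; python3 -m pendant '[[[-15,55,0,0,85],[-15,55,0,0,85],[-15,55,0,0,85],[-15,50,0,0,85],[-15,30,0,0,85],[0,0,0,0,85]]]'; python3 - <<'E'
from h import *
st(); c=cam('top','top11'); a=cv2.imread('pics/top11.png')[180:270,205:400]; cv2.imwrite('pics/t11.png',cv2.resize(a,None,fx=4.1,fy=4.1,interpolation=cv2.INTER_CUBIC))
for n in ['top','side']:
    c=cam(n)
    for t in ['lift_tray','toolbox','pack','coupler1','long_bolt']:print(n,t,[(np.round(w(c,d['at'])*1000).tolist(),round(d['confidence'],2)) for d in spotter.tip_of(n,t)[:2]])
E
```

```text
time_s: 51.28
eef_pos: [0.4179, 0.0405, 0.1881]
eef_rot: [0.002, 0.683, 0.73, 0.001]
wrist_force: [0.9, 0.5, 0.4]
opening: 0.996
time_s: 52.02
eef_pos: [0.3395, 0.2883, 0.1845]
eef_rot: [-0.0, 0.681, 0.733, -0.0]
wrist_force: [0.4, -0.4, 0.9]
opening: 0.995
t 52.02 tcp [339.5 288.3 184.5] yaxis deg 4.2 F [ 0.4 -0.4  0.9] open 0.995 q [ 0.44 -0.07  1.97  0.    1.24  0.36]
top lift_tray [([436.0, -33.0, 26.0], 0.57)]
top toolbox [([438.0, -36.0, 31.0], 0.59), ([386.0, -344.0, 1.0], 0.32)]
top pack [([429.0, -80.0, 31.0], 0.68), ([449.0, -542.0, 3.0], 0.55)]
top coupler1 [([422.0, 2.0, 33.0], 0.63)]
top long_bolt [([431.0, -299.0, 1.0], 0.63)]
side lift_tray [([440.0, -38.0, 33.0], 0.89)]
side toolbox [([437.0, -40.0, 1.0], 0.61)]
side pack [([447.0, -549.0, -1.0], 0.52), ([434.0, -87.0, 35.0], 0.47)]
side coupler1 [([422.0, 4.0, 31.0], 0.63)]
side long_bolt [([430.0, -301.0, 3.0], 0.42)]
```

View pics/t11.png

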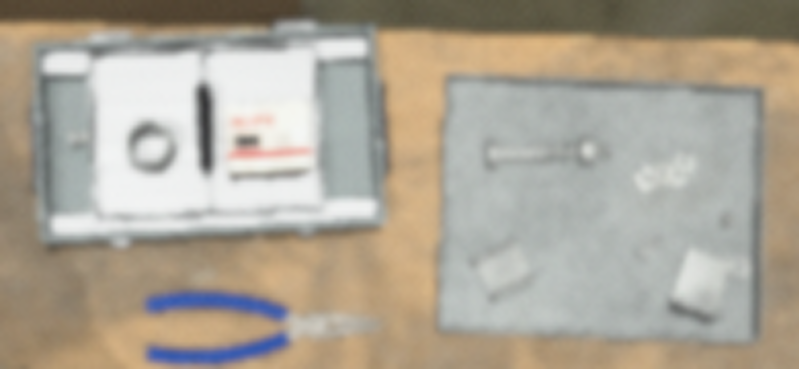

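Everything is back: coupler at (152,147), pack at (268,138), tray on its ledges, bolt flat in the job tray at (540,152). The arm is clear and still, so I'm handing in.

```bash
python3 -m pendant '[[[0,0,0,0,85],[0,0,0,0,85]]]'; python3 -c "
from h import *
print(order.hand_in())"
```

```text
time_s: 52.92
eef_pos: [0.3407, 0.2868, 0.1847]
eef_rot: [-0.0, 0.682, 0.731, -0.0]
wrist_force: [-0.1, 0.1, -0.4]
opening: 0.996
the job is handed in; nothing more can be done
None
```

The long bolt with the nut now lies flat in the empty half of the job tray, and everything else is back where it stood. I handed the job in at about 53 s. I set the pack and the coupler on the mat, lifted the tray out beside them, moved the bolt, and then put the tray, pack and coupler back. The short bolt was not touched.

- **Tray, pack and coupler:** each touched down at the height expected from where I picked it up. The tray is on its ledges, with even gaps at both sides in the side view before I lowered the last few millimetres. In the last top view the pack and the coupler stand in their own bays.
- **Positions:** the camera detections for the pack, coupler and tray were all within about 5 mm of their readings at the start. That is close to the detectors' own scatter of about 4 mm. The top and side views of the pack's y disagreed by 7 mm (-80 against -87 mm), as did the tray's by 5 mm (-33 against -38 mm).
- **Bolt:** both views put it at about (431, -300) mm, clear of the clip and the bracket.
- **Forces:** every wrist reading I took was under 10 N, and the arm was clear of everything and still at hand-in.

No check failed. My own top-view pixel measurements read about 4 mm low in x, so I relied on the gripper's own readings for the final placements.

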